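# Put away the spices, shakers and lemon

## Task

Tidy the things left along the front of the worktop into where they belong: the two spice jars upright into the two empty bays of the wooden spice rack, the two white egg-shaped shakers upright into the two bays of the steel cruet tray, one per bay, and the lemon into the white bowl. Set jars and shakers down gently without dropping or toppling any, and leave the jar that is already in the rack in its bay.

Things in the scene. Friction and masses are not known exactly. Their poses are not given: they have to be found in the camera images.
- spice_a: Glass spice jar with a black cap, a straight cylinder 41 mm in diameter and 105 mm tall (easily held round the cap or the upper body). Origin: centre of its underside, z up along its axis. Starts upright on the worktop with a tan label; either empty rack bay will do.
- spice_b: Glass spice jar with a black cap, a straight cylinder 41 mm in diameter and 105 mm tall (easily held round the cap or the upper body). Origin: centre of its underside, z up along its axis. Starts upright on the worktop with a blue label; either empty rack bay will do.
- shaker_a: White egg-shaped china shaker, round, 48 mm in diameter at its widest (about mid-height), 60 mm tall, solid; the two shakers look the same and are interchangeable. Starts upright on the worktop. Origin: centre of its underside, z up.
- shaker_b: White egg-shaped china shaker, round, 48 mm in diameter at its widest (about mid-height), 60 mm tall, solid; the two shakers look the same and are interchangeable. Starts upright on the worktop. Origin: centre of its underside, z up.
- lemon: Yellow lemon lying on the worktop, 71 mm long along its x, 53 mm wide along its y, 51 mm high, rolls if pushed; hold it across its width (y). Origin: under its middle, at the level of its underside as it lies at the start (it turns with the lemon); at the start z is up.
- spice_home: Glass spice jar with a black cap, a straight cylinder 41 mm in diameter and 105 mm tall (easily held round the cap or the upper body). Origin: centre of its underside, z up along its axis. Already stands in the rack, in the end bay on the rack's -y side; stays there.
- spice_rack: Low open-topped box of dark wood, fixed to the worktop, 74 mm (x) by 208 mm (y), 42 mm high, with three equal bays in a row along its y, centred at y = -67 (already taken), 0 and +67 mm, each about 60 by 60 mm inside, with 7 mm walls; the bay floor lies 7 mm above the worktop. Origin: centre of its underside, z up. Its yaw varies by up to 0.35 rad.
- cruet_tray: Low steel tray, fixed to the worktop, 80 mm (x) by 150 mm (y), rim 20 mm high, with two bays side by side along its y, centred at y = -36.5 and +36.5 mm, each about 72 (x) by 69 mm (y) inside, with 4 mm walls; floor 4 mm above the worktop; a small bow handle sticks out 11 mm at each y end. Origin: centre of its underside, z up. Its yaw varies by up to 0.35 rad.
- fruit_bowl: White round open bowl, fixed to the worktop, 150 mm across the rim, 48 mm high, wall about 4 mm, sides sloping in to a flat inner floor about 65 mm across that lies 5 mm above the worktop (wide fingers may touch the sloping side low down; letting the lemon settle the last 5 to 15 mm is fine). Origin: centre of its underside, z up.
There are look-alikes about, which are no part of the job. Leave any green or orange look-alike of the spice_b alone.

How it is judged (in metres and radians):
At the end, for the whole second after the job is handed in: Jars upright on the floor of the rack bays (the third still in its -y bay), within 16 mm of a bay centre per axis; shakers upright on the floor of the tray bays, one each, within 17 mm; upright means 0.1 rad; lemon in the bowl, within 60 mm of its axis, below 70 mm; all at rest and released (x of spice_a in the frame of spice_rack between -0.016 and 0.016 m and z of spice_a in the frame of spice_rack between 0.002 and 0.012 m and angle between each of spice_a, spice_b, spice_home, shaker_a, shaker_b's own z axis and vertical below 0.1 rad and (y of spice_a in the frame of spice_rack between -0.016 and 0.016 m or y of spice_a in the frame of spice_rack between 0.051 and 0.083 m) and x of spice_b in the frame of spice_rack between -0.016 and 0.016 m and z of spice_b in the frame of spice_rack between 0.002 and 0.012 m and (y of spice_b in the frame of spice_rack between -0.016 and 0.016 m or y of spice_b in the frame of spice_rack between 0.051 and 0.083 m) and x of spice_home in the frame of spice_rack between -0.016 and 0.016 m and z of spice_home in the frame of spice_rack between 0.002 and 0.012 m and y of spice_home in the frame of spice_rack between -0.083 and -0.051 m and x of shaker_a in the frame of cruet_tray between -0.017 and 0.017 m and z of shaker_a in the frame of cruet_tray between -0.001 and 0.009 m and (y of shaker_a in the frame of cruet_tray between -0.0535 and -0.0195 m or y of shaker_a in the frame of cruet_tray between 0.0195 and 0.0535 m) and x of shaker_b in the frame of cruet_tray between -0.017 and 0.017 m and z of shaker_b in the frame of cruet_tray between -0.001 and 0.009 m and (y of shaker_b in the frame of cruet_tray between -0.0535 and -0.0195 m or y of shaker_b in the frame of cruet_tray between 0.0195 and 0.0535 m) and horizontal distance between lemon and fruit_bowl below 0.06 m and height (world z) of lemon below 0.07 m and linear speed of each of spice_a, spice_b, shaker_a, shaker_b, lemon, spice_home below 0.02 m/s and contact force between each of spice_a, spice_b, shaker_a, shaker_b, lemon, spice_home and the fingers below 0.05 N); the robot touches nothing.
It fails at once if a jar or shaker is knocked over (angle between any of spice_a, spice_b, shaker_a, shaker_b, spice_home's own z axis and vertical above 0.8 rad).
It fails at once if a jar or shaker is dropped (free of the fingers, faster than 0.8 m/s: a fall of more than about 3 cm) ((linear speed of spice_a above 0.8 m/s and contact force between spice_a and the fingers below 0.05 N) or (linear speed of spice_b above 0.8 m/s and contact force between spice_b and the fingers below 0.05 N) or (linear speed of shaker_a above 0.8 m/s and contact force between shaker_a and the fingers below 0.05 N) or (linear speed of shaker_b above 0.8 m/s and contact force between shaker_b and the fingers below 0.05 N)).
It fails at once if the jar already in the rack is moved by more than 30 mm (distance of spice_home from where it was at the start of the episode above 0.03 m).
It also fails if it takes over 115 s, if anything falls off the work surface, if the arm or the gripper's body presses on something with over 40 N, if the wrist force passes 120 N, or if a joint passes its speed limit or range.

## Robot

A 6-joint arm with a two-finger parallel gripper is mounted at the origin on a cart in front of the work surface, level with it; the furniture and walls round the work are solid. World frame = base frame: x ahead of the robot, y to its left, z up, the work surface at z = 0. Lengths are in mm, angles in rad, forces in N, time in s.
With the tool pointing down it reaches from about 400 to 925 mm from the base axis. Payload 12.5 kg.
Tool frame: the origin (TCP) lies midway between the tips of the shut fingers; the grasp point (between the pads) lies behind it (manip.tcp_to_grasp is the z of the grasp point in the tool frame, in mm); z points along the fingers, y is the line along which they close (so a half turn about z gives the same grasp; the last joint's range is limited). The gripper opens to 95 mm and grips with 3 to 60 N. Pads are 20 mm wide; open, the fingers measure 119 mm over their backs; the gripper's body (75 mm by 180 mm) begins 59 mm behind the grasp point.
Start: joints at [1.03, 0.491, 1.559, -0, 1.092, -0.106], TCP at [263.254, 566.872, 214.661] pointing down, gripper open.
Joint ranges: [-3.1, 3.1], [-0.84, 2.19], [0.05, 2.79], [-1.13, 4.28], [0.06, 2.93], [-2.69, 2.69]. Speed limits (rad/s): [2.22, 2.22, 2.79, 3.14, 3.14, 3.14].

## Interface

Orientations are given as a rotation vector (axis times angle).
In Python, from workcell import manip gives the robot as it stands.
- The arm moves only by the tool play_rows, never from a script. Its argument "motion" is text: rows parted by semicolons, each of 7 numbers parted by spaces: the shift along the tool's x, y, z in mm, then the turn, a rotation vector about the tool's x, y, z in rad, then the opening, from 0 (shut) to 1 (fully open). A call has 1 to 8 rows; each row is the pose to reach, as a shift and turn from the pose commanded when the call began, along the tool's axes at that moment; what a row does not reach only later rows make up. A row lasts 1/8 s, in which the tool goes at most 62.5 mm and 10.7 degrees, less where a joint would pass 70% of its speed; a pose out of reach is approached as far as the arm can. A call with a gripper value outside its range is refused whole. The fingers move at their own pace and stop on an object; "squeeze" is the grip in N (left out, the last holds). Time passes only in rows, so rows that repeat a pose let the fingers close. It gives the time, the measured TCP pose, the force, the opening and the grip force at its end, in the units of the state.
- manip.get_obs(): the state, without advancing time (a new reading comes with each control period).
- manip.get_image(name): name is "scene" or "top" or "wrist"; returns the picture (420x560x3 uint8, blue, green, red); there is no depth.
- manip.camera_info(name): a dict with "fx", "fy", "cx", "cy" (pixels), "extrinsics" (4x4, takes a point from camera to world coordinates); the wrist camera has in their place "tool_from_camera" (4x4, takes a point from camera to tool coordinates, whose origin is the TCP and whose axes are the flange's). Camera axes: x right, y down, z forward; pixel columns grow to the right and rows downward; lengths in mm; the calibration is good to about 2 mm. The wrist camera is an equidistant fisheye: a pixel r from the principal point sees the ray r / f radians off the axis. A picture is of the moment at which its call begins: read the wrist's pose just before it. camera_info takes no time and is no camera call.
- manip.finish_job(): hands the job in; it is judged then, once.
Trained networks look in the newest picture that a camera, given by its name, has taken for a name from the list of things; names that differ only in an ending like _2 or _b are one class to them, and where a whole thing is asked for, a point or a joint stands for the part that bears it (a point fixed in the world has none). Each returns a list of dicts, best first, with "confidence" (0 to 1); they miss things now and then, are a little off and sometimes report something else, mostly with a low value. They report only what shows in the picture. A call takes as long as a camera call. They do not tell look-alikes from the thing itself.
- manip.recognise(camera, name): "bbox" ([left, top, right, bottom] in pixels, round what is visible of it).
The state is a dict: "time_s": time; "joints": joint angles; "joint_velocities": joint speeds; "joint_torque": joint torques, N m; "position": TCP position; "orientation": TCP orientation; "contact_force": force on the tool from outside, world axes, zero at the start; "torque": the same for the moment, N m; "opening": opening from 0.0 (shut) to 1.0 (fully open); "gripper_force": force on a finger pad.
Only numpy, scipy, OpenCV 4.12 (cv2) and the standard library are available. Lean on these libraries where they do the work, as an engineer would, in place of code of your own. Each camera call takes 0.05 s, during which the arm holds its last target. There are 200 camera calls.

## Working session

There is one attempt and no reset: what is moved stays moved. The work goes in short steps, Python scripts to look and compute and a tool call to move; the robot and the scene stay as the last step left them, time stands still between calls to the robot, and variables do not carry over. Pictures are saved under pics/ and viewed, at most 14 in all, crops included, and the job is handed in when it is done.

Besides the shell and the picture viewer there is one more tool, called by a JSON object that holds its "fn" and its "kwargs". play_rows: Moves the arm, as the interface text tells. Its arguments: {"type":"object","properties":{"motion":{"type":"string"},"squeeze":{"type":"number"}},"required":["motion"]}

```bash
mkdir -p pics; ls; cat > h.py <<'E'
import numpy as np,cv2
from scipy.spatial.transform import Rotation as R
from workcell import manip
def snap(c,fn=None):
    o=manip.get_obs(); im=manip.get_image(c)
    if fn: cv2.imwrite('pics/'+fn,im)
    return o,im
def toworld(c,uv,z,o=None):
    ci=manip.camera_info(c); u,v=uv
    if c=='wrist':
        T=np.eye(4);T[:3,:3]=R.from_rotvec(o['orientation']).as_matrix();T[:3,3]=o['position']
        T=T@np.array(ci['tool_from_camera'])
        dx,dy=(u-ci['cx'])/ci['fx'],(v-ci['cy'])/ci['fy'];r=np.hypot(dx,dy)+1e-9
        d=np.array([np.sin(r)*dx/r,np.sin(r)*dy/r,np.cos(r)])
    else:
        T=np.array(ci['extrinsics']);d=np.array([(u-ci['cx'])/ci['fx'],(v-ci['cy'])/ci['fy'],1])
    d=T[:3,:3]@d;p=T[:3,3]
    return p+d*(z-p[2])/d[2]
E
python3 - <<'E'
from h import *
print(manip.tcp_to_grasp); o=manip.get_obs(); print(o)
for c in('top','scene'):
    snap(c,c+'0.png'); print(c,manip.camera_info(c))
    for n in('spice_a','shaker_a','lemon','spice_rack','cruet_tray','fruit_bowl'):
        for d in manip.recognise(c,n): print(n,np.round(d['bbox']),round(d['confidence'],2))
print(manip.camera_info('wrist'))
E
```

```text
pics
-18.8
{'time_s': 0.0, 'joints': array([ 1.03039899e+00,  4.91601654e-01,  1.55944436e+00,  3.18747014e-05,
        1.09169047e+00, -1.05616687e-01]), 'joint_velocities': array([3.38106316e-04, 2.58328417e-04, 2.73710668e-04, 3.79774201e-04,
       1.41281809e-05, 1.68377456e-03]), 'joint_torque': array([ 2.24584757e-03, -6.12649870e+01, -2.58187616e+01,  6.93263789e-02,
        4.81950038e-02, -1.00560819e-04]), 'position': array([263.1161825 , 566.65525529, 214.03734562]), 'orientation': array([-6.77523696e-01, -3.06726484e+00,  1.68950826e-03]), 'contact_force': array([-0.98499699,  0.72722791, -0.33712819]), 'torque': array([ 0.05782887, -0.01823471,  0.00122242]), 'gripper_force': 0.0, 'opening': 0.9974674591950671}
top {'fx': 389.24432588572694, 'fy': 389.24432588572694, 'cx': 285.64769419776445, 'cy': 208.20435135315913, 'extrinsics': array([[ 1.02672461e-02, -9.94677434e-01,  1.02525054e-01,
         4.11263743e+02],
       [-9.99820807e-01, -8.58110991e-03,  1.68736304e-02,
        -1.86380529e+01],
       [-1.59040406e-02, -1.02679928e-01, -9.94587298e-01,
         8.76
[... 1191 characters left out ...]
34. 220.] 0.78
shaker_a [318. 226. 336. 250.] 0.76
shaker_a [177. 178. 194. 196.] 0.52
lemon [178. 178. 197. 198.] 0.48
spice_rack [266. 180. 338. 212.] 0.98
cruet_tray [346. 207. 409. 237.] 0.58
fruit_bowl [214. 155. 258. 182.] 0.94
{'fx': 325.19226210127806, 'fy': 325.19226210127806, 'cx': 279.30146161775997, 'cy': 209.86263346957094, 'tool_from_camera': array([[ 6.67860062e-04, -9.63725651e-01, -2.66894031e-01,
         7.49296162e+01],
       [ 9.99998205e-01,  1.11683672e-03, -1.53044011e-03,
         2.35677914e-01],
       [ 1.77300145e-03, -2.66892530e-01,  9.63724667e-01,
        -1.69806351e+02],
       [ 0.00000000e+00,  0.00000000e+00,  0.00000000e+00,
         1.00000000e+00]])}
```

```bash
python3 - <<'E'
import cv2
a=cv2.imread('pics/top0.png')[100:310,90:470]; cv2.imwrite('pics/topc.png',cv2.resize(a,None,fx=2.1,fy=2.1,interpolation=cv2.INTER_CUBIC))
a=cv2.imread('pics/scene0.png')[140:290,160:420]; cv2.imwrite('pics/scenec.png',cv2.resize(a,None,fx=3,fy=3,interpolation=cv2.INTER_CUBIC))
E
```

```text
(no output)
```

View pics/topc.png

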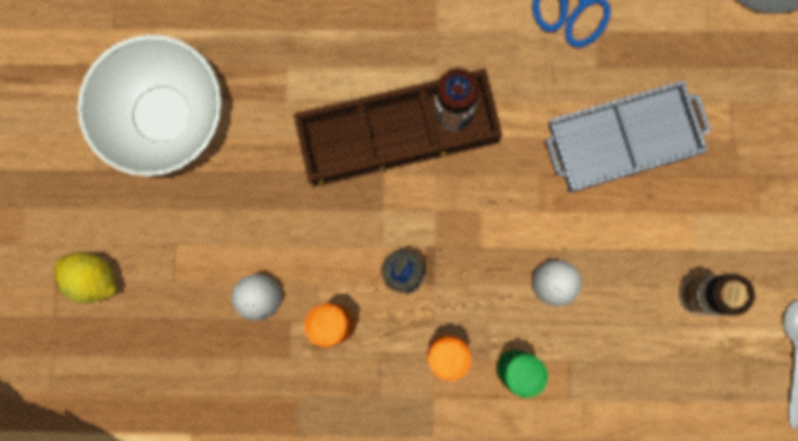

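View pics/scenec.png

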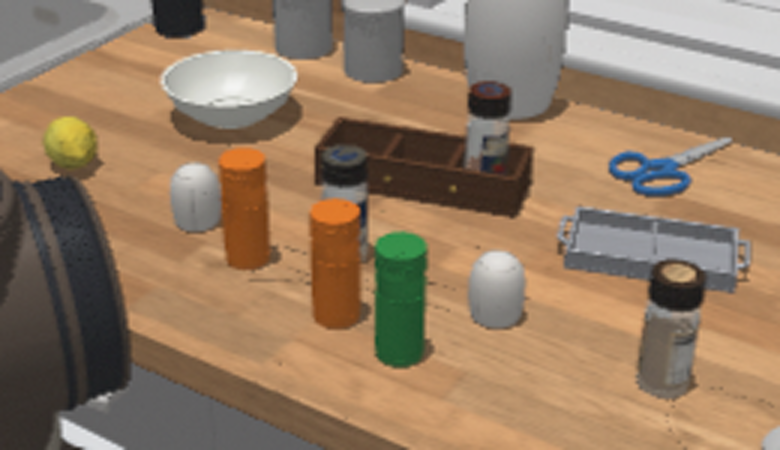

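The top crop (2.1x, offset 90,100) shows the lemon at (85,277), shakers at (257,296) and (556,282), and the blue jar at (404,269). The tan jar cap is at (733,293), and the orange and green jars are the look-alikes. The rack's two left (+y) bays are empty.

```bash
python3 - <<'E'
from h import *
f=lambda x,y,z:toworld('top',(x/2.1+90,y/2.1+100),z)
for n,x,y,z in [('bowl',150,105,48),('bowlfloor',161,114,5),('lemon',85,277,25),('shk1',257,296,32),('shk2',556,282,32),('blue',404,267,105),('tan',735,293,105),('or1',327,325,105),('or2',450,359,105),('green',524,374,105),
 ('rackFL',296,114,42),('rackFR',487,70,42),('rackNR',500,137,42),('rackNL',315,185,42),('home',459,86,112),
 ('tFL',549,133,20),('tFR',683,83,20),('tNR',706,152,20),('tNL',571,190,20)]:
    p=f(x,y,z); print(n,p.round(0),round(np.hypot(p[0],p[1])))
print(R.from_rotvec(manip.get_obs()['orientation']).as_matrix().round(3))
E
```

```text
bowl [622. 268.  48.] 678
bowlfloor [623. 271.   5.] 679
lemon [444. 337.  25.] 557
shk1 [426. 154.  32.] 453
shk2 [ 443. -154.   32.] 469
blue [453.   1. 105.] 453
tan [ 432. -309.  105.] 531
or1 [398.  72. 105.] 404
or2 [368. -43. 105.] 370
green [ 355. -112.  105.] 372
rackFL [615. 117.  42.] 626
rackFR [663. -82.  42.] 668
rackNR [592. -96.  42.] 600
rackNL [540.  95.  42.] 549
home [626. -50. 112.] 628
tFL [ 602. -150.   20.] 620
tFR [ 657. -293.   20.] 719
tNR [ 582. -315.   20.] 662
tNL [ 541. -173.   20.] 567
[[-0.907  0.421  0.   ]
 [ 0.421  0.907  0.   ]
 [-0.     0.    -1.   ]]
```

```bash
cat >> h.py <<'E'
def to(xyz,yaw,grasp=False):
    "print tool-frame shift/turn to world TCP xyz, tool y at angle yaw"
    o=manip.get_obs();A=R.from_rotvec(o['orientation']).as_matrix()
    y=np.array([np.cos(yaw),np.sin(yaw),0]);z=np.array([0,0,-1.]);B=np.c_[np.cross(y,z),y,z]
    s=A.T@(np.array(xyz)-o['position']); r=R.from_matrix(A.T@B).as_rotvec()
    print('shift',s.round(1),'turn',r.round(3),'rows>=',round(max(np.linalg.norm(s)/62.5,np.linalg.norm(r)/.187),1),'t',round(o['time_s'],1),o['position'].round(1))
E
python3 - <<'E'
from h import *
for n,x,y in [('vase',515,112),('grey1',373,78),('grey2',303,55)]: print(n,toworld('scene',(x/3+160,y/3+140),0).round())
to((460,330,230),-0.3)
E
```

```text
vase [806.   4.   0.]
grey1 [796. 189.   0.]
grey2 [807. 298.   0.]
shift [-278.2 -132.   -15.3] turn [ 0.    -0.     1.436] rows>= 7.7 t 0.7 [263.3 566.9 214.7]
```

{"fn": "play_rows", "kwargs": {"motion": "-278 -132 -15 0 0 1.436 1;-278 -132 -15 0 0 1.436 1;-278 -132 -15 0 0 1.436 1;-278 -132 -15 0 0 1.436 1;-278 -132 -15 0 0 1.436 1;-278 -132 -15 0 0 1.436 1;-278 -132 -15 0 0 1.436 1;-278 -132 -15 0 0 1.436 1", "squeeze": 15}}

```text
time_s: 1.7
position: [460.0, 329.8, 229.7]
orientation: [-2.534, -1.857, -0.0]
contact_force: [-0.4, 0.7, -0.2]
opening: 1.002
gripper_force: 0.0
```

```bash
python3 - <<'E'
from h import *
o,im=snap('wrist','w1.png'); print(o['position'].round(),o['orientation'])
for n,z in (('lemon',25),('fruit_bowl',48),('shaker_a',30),('spice_rack',42)):
    for d in manip.recognise('wrist',n):
        b=d['bbox'];c=((b[0]+b[2])/2,(b[1]+b[3])/2);print(n,np.round(b),round(d['confidence'],2),toworld('wrist',c,z,o).round(1))
E
```

```text
[460. 330. 230.] [-2.53359197e+00 -1.85745562e+00 -3.61205846e-04]
lemon [244. 158. 286. 215.] 0.6 [443.6 334.4  25. ]
fruit_bowl [366. 134. 476. 258.] 0.85 [618.5 274.1  48. ]
shaker_a [277. 311. 317. 340.] 0.65 [425.8 138.7  30. ]
```

View pics/w1.png

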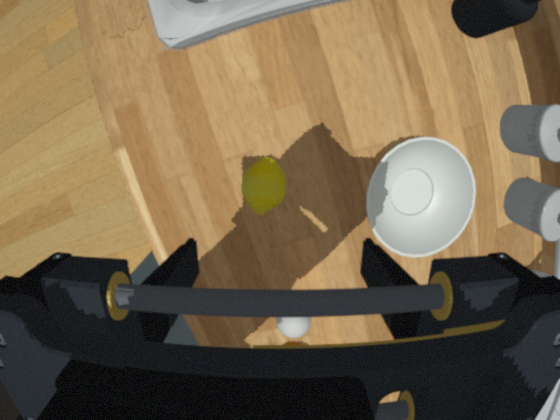

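The wrist view shows the lemon at (265,186), its length already square to the fingers, and the bowl at (420,195). Both agree with the top view.

```bash
python3 - <<'E'
from h import *
to((444,335,80),-.27);to((444,335,7),-.27)
E
```

```text
shift [ 1.000e-01 -1.650e+01  1.497e+02] turn [ 0.    -0.    -0.027] rows>= 2.4 t 1.9 [459.8 330.1 229.7]
shift [ 1.000e-01 -1.650e+01  2.227e+02] turn [ 0.    -0.    -0.027] rows>= 3.6 t 1.9 [459.8 330.1 229.7]
```

{"fn": "play_rows", "kwargs": {"motion": "0 -16.5 90 0 0 0 1;0 -16.5 140 0 0 0 1;0 -16.5 180 0 0 0 1;0 -16.5 205 0 0 0 1;0 -16.5 223 0 0 0 1;0 -16.5 223 0 0 0 0.4;0 -16.5 223 0 0 0 0.3;0 -16.5 223 0 0 0 0.3", "squeeze": 15}}

```text
time_s: 2.95
position: [444.5, 335.2, 7.8]
orientation: [2.528, 1.865, 0.003]
contact_force: [0.2, -0.0, 0.1]
opening: 0.744
gripper_force: 0.0
```

{"fn": "play_rows", "kwargs": {"motion": "0 0 0 0 0 0 0.2;0 0 0 0 0 0 0.2;0 0 -40 0 0 0 0.2;0 0 -100 0 0 0 0.2;0 0 -130 0 0 0 0.2"}}

```text
time_s: 3.58
position: [444.5, 335.3, 139.5]
orientation: [2.528, 1.864, 0.005]
contact_force: [0.9, 0.2, -1.1]
opening: 0.528
gripper_force: 15.0
```

```bash
python3 - <<'E'
from h import *
to((620,270,150),-.3);to((620,270,30),-.3)
E
```

```text
shift [-10.5 187.  -10.1] turn [ 0.002 -0.002  0.   ] rows>= 3.0 t 3.6 [444.5 335.3 139.5]
shift [-10.8 186.7 109.9] turn [ 0.002 -0.002  0.   ] rows>= 3.5 t 3.6 [444.5 335.3 139.5]
```

{"fn": "play_rows", "kwargs": {"motion": "-10 60 -10 0 0 0 0.2;-10 120 -10 0 0 0 0.2;-10 187 -10 0 0 0 0.2;-10 187 40 0 0 0 0.2;-10 187 90 0 0 0 0.2;-10 187 119 0 0 0 0.2;-10 187 119 0 0 0 0.2;-10 187 119 0 0 0 0.68"}}

```text
time_s: 4.58
position: [620.4, 270.4, 19.0]
orientation: [2.528, 1.864, 0.003]
contact_force: [0.5, 0.1, -0.9]
opening: 0.587
gripper_force: 0.0
```

{"fn": "play_rows", "kwargs": {"motion": "0 0 0 0 0 0 0.7;0 0 0 0 0 0 0.7;0 0 -40 0 0 0 0.7;0 0 -100 0 0 0 0.8;0 0 -160 0 0 0 1;0 0 -210 0 0 0 1;0 0 -210 0 0 0 1"}}

```text
time_s: 5.45
position: [620.9, 270.6, 232.9]
orientation: [2.526, 1.863, 0.012]
contact_force: [-0.0, 0.6, -0.6]
opening: 0.991
gripper_force: 0.0
```

```bash
python3 - <<'E'
from h import *
to((460,154,235),.3)
E
```

```text
shift [-158.9 -119.2   -3.7] turn [ 0.008 -0.003 -0.6  ] rows>= 3.2 t 5.5 [620.9 270.6 232.9]
```

{"fn": "play_rows", "kwargs": {"motion": "-159 -119 -4 0 0 -0.6 1;-159 -119 -4 0 0 -0.6 1;-159 -119 -4 0 0 -0.6 1;-159 -119 -4 0 0 -0.6 1;-159 -119 -4 0 0 -0.6 1"}}

```text
time_s: 6.08
position: [458.5, 153.0, 231.8]
orientation: [1.866, 2.527, 0.0]
contact_force: [0.2, 0.8, 0.8]
opening: 1.003
gripper_force: 0.0
```

```bash
python3 - <<'E'
from h import *
o,im=snap('wrist','w2.png'); print(o['position'].round(),o['orientation'])
for n,z in (('lemon',30),('fruit_bowl',48),('shaker_a',30),('spice_rack',42),('spice_a',105)):
    for d in manip.recognise('wrist',n):
        b=d['bbox'];c=((b[0]+b[2])/2,(b[1]+b[3])/2);print(n,np.round(b),round(d['confidence'],2),toworld('wrist',c,z,o).round(1))
to((426,154,19),.3)
E
```

```text
[459. 153. 232.] [1.86596073e+00 2.52722009e+00 3.97127779e-04]
lemon [413. 117. 458. 162.] 0.8 [623.5 268.4  30. ]
spice_rack [314. 236. 389. 346.] 0.82 [586.7  53.3  42. ]
spice_a [187. 211. 233. 273.] 0.73 [404.6  94.  105. ]
spice_a [215. 270. 255. 342.] 0.69 [446.8  29.7 105. ]
spice_a [162. 313. 184. 342.] 0.53 [385.2 -25.4 105. ]
shift [ 10.1 -31.7 212.2] turn [-0.001 -0.    -0.   ] rows>= 3.4 t 6.4 [459.4 153.7 231.2]
```

View pics/w2.png

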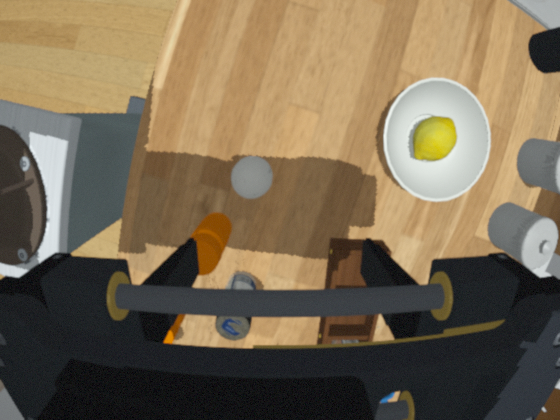

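The lemon lies in the bowl (435,138). The shaker is at (252,177), with the orange jar at (205,245) and the blue jar at (237,310).

```bash
python3 - <<'E'
from h import *
o=manip.get_obs();p=toworld('wrist',(252,177),32,o);print(p.round(1))
print([toworld('wrist',q,42,o).round(1) for q in((329,239),(378,240))])
to((p[0],p[1],70),.3);to((p[0],p[1],19),.3)
E
```

```text
[425.7 155.6  32. ]
[array([533.6, 113.2,  42. ]), array([592.6, 129.3,  42. ])]
shift [ 11.7 -31.6 161.2] turn [-0.001 -0.    -0.   ] rows>= 2.6 t 6.4 [459.4 153.7 231.2]
shift [ 11.7 -31.6 212.2] turn [-0.001 -0.    -0.   ] rows>= 3.4 t 6.4 [459.4 153.7 231.2]
```

{"fn": "play_rows", "kwargs": {"motion": "12 -31.5 50 0 0 0 1;12 -31.5 100 0 0 0 1;12 -31.5 150 0 0 0 1;12 -31.5 190 0 0 0 1;12 -31.5 212 0 0 0 1;12 -31.5 212 0 0 0 0.6;12 -31.5 212 0 0 0 0.3;12 -31.5 212 0 0 0 0.3", "squeeze": 15}}

```text
time_s: 7.38
position: [426.0, 155.7, 20.6]
orientation: [1.864, 2.528, 0.002]
contact_force: [-0.1, 0.2, -0.0]
opening: 0.743
gripper_force: 0.0
```

{"fn": "play_rows", "kwargs": {"motion": "0 0 0 0 0 0 0.2;0 0 0 0 0 0 0.2;0 0 -30 0 0 0 0.2;0 0 -80 0 0 0 0.2;0 0 -140 0 0 0 0.2;0 0 -190 0 0 0 0.2;0 0 -211 0 0 0 0.2"}}

```text
time_s: 8.25
position: [425.7, 155.6, 233.5]
orientation: [1.863, 2.526, 0.005]
contact_force: [0.3, 0.7, -1.0]
opening: 0.474
gripper_force: 15.0
```

```bash
python3 - <<'E'
from h import *
o=manip.get_obs();print(o['position'],o['opening'],o['gripper_force']);to((570,-300,230),.3)
E
```

```text
[425.72162364 155.62105361 233.5464651 ] 0.4738205905479945 14.98444342520088
shift [-477.9    3.2    3.7] turn [ 0.004  0.    -0.   ] rows>= 7.6 t 8.2 [425.7 155.6 233.5]
```

{"fn": "play_rows", "kwargs": {"motion": "-60 3 4 0 0 0 0.2;-120 3 4 0 0 0 0.2;-180 3 4 0 0 0 0.2;-240 3 4 0 0 0 0.2;-300 3 4 0 0 0 0.2;-360 3 4 0 0 0 0.2;-420 3 4 0 0 0 0.2;-478 3 4 0 0 0 0.2"}}

```text
time_s: 9.25
position: [569.6, -302.2, 226.5]
orientation: [-1.865, -2.528, -0.0]
contact_force: [0.8, 0.1, -1.1]
opening: 0.475
gripper_force: 15.0
```

{"fn": "play_rows", "kwargs": {"motion": "0 0 0 0 0 0 0.2;0 0 0 0 0 0 0.2"}}

```text
time_s: 9.5
position: [569.0, -299.7, 226.2]
orientation: [-1.864, -2.527, -0.0]
contact_force: [0.6, -0.2, -0.7]
opening: 0.474
gripper_force: 15.0
```

```bash
python3 - <<'E'
from h import *
o,im=snap('wrist','w3.png'); print(repr(o['position'].round(1)),repr(o['orientation'].round(4)))
for n,z in (('cruet_tray',20),('shaker_a',30),('spice_rack',42),('spice_a',105)):
    for d in manip.recognise('wrist',n):
        b=d['bbox'];c=((b[0]+b[2])/2,(b[1]+b[3])/2);print(n,np.round(b),round(d['confidence'],2),toworld('wrist',c,z,o).round(1))
cv2.imwrite('pics/w3c.png',cv2.resize(im[20:300,100:460],None,fx=2.1,fy=2.1,interpolation=cv2.INTER_CUBIC))
E
```

```text
array([ 569. , -299.7,  226.2]) array([-1.8642e+00, -2.5270e+00, -3.0000e-04])
cruet_tray [286.  70. 357. 211.] 0.9 [ 599.6 -233.8   20. ]
cruet_tray [347.   0. 415.  49.] 0.16 [624.9 -74.9  20. ]
shaker_a [189.  19. 231.  60.] 0.95 [ 443.2 -157.9   30. ]
shaker_a [240. 205. 325. 293.] 0.69 [ 594.8 -370.9   30. ]
spice_rack [346.   0. 418.  47.] 0.84 [621.8 -81.5  42. ]
spice_a [121. 148. 188. 194.] 0.86 [ 446.  -303.5  105. ]
spice_a [130.   0. 176.  17.] 0.77 [ 398.5 -152.5  105. ]
```

View pics/w3c.png

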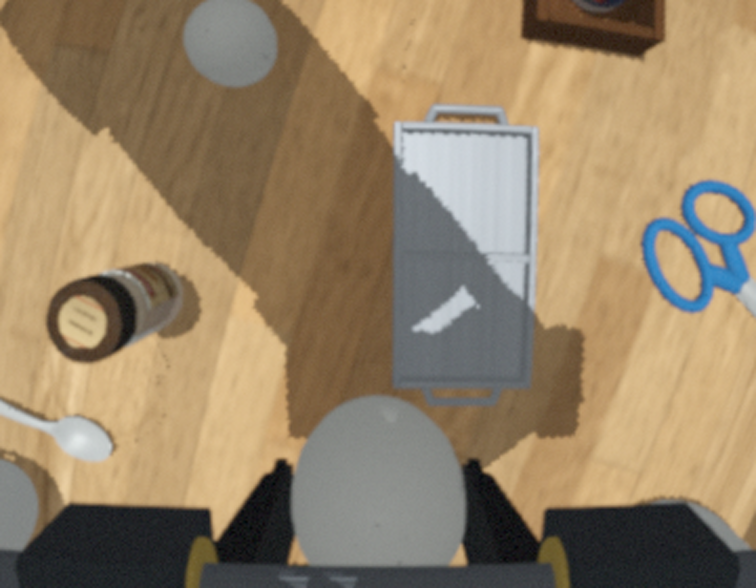

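The crop (2.1x, offset 100,20) shows the tray square to the tool, with corners (394,122), (538,126), (531,387) and (393,388). The second shaker is at (230,42), the tan cap at (88,318), and the held shaker is upright.

```bash
python3 - <<'E'
from h import *
o=manip.get_obs()
f=lambda x,y,z:toworld('wrist',(x/2.1+100,y/2.1+20),z,o)
C=[f(x,y,20) for x,y in((394,122),(538,126),(531,387),(393,388))];print(np.round(C,1))
c=np.mean(C,0);yd=(C[0]+C[1]-C[2]-C[3]);yd/=np.linalg.norm(yd);print(c,np.arctan2(-yd[0],yd[1]))
print('lens',[np.linalg.norm(C[i]-C[(i+1)%4]).round(1) for i in range(4)])
print('shk2',f(230,42,32),'tan',f(88,318,105))
for s in(36.5,-36.5): b=c+yd*s; print(b); to((b[0],b[1],60),.3);to((b[0],b[1],24),.3)
E
```

```text
[[ 541.2 -176.2   20. ]
 [ 617.  -152.1   20. ]
 [ 661.9 -294.3   20. ]
 [ 585.5 -318.8   20. ]]
[ 601.39547436 -235.34698781   20.        ] 0.3033658878293687
lens [np.float64(79.6), np.float64(149.1), np.float64(80.2), np.float64(149.3)]
shk2 [ 443.70837072 -158.63560444   32.        ] tan [ 433.72577806 -307.69767623  105.        ]
[ 590.49168037 -200.51370952   20.        ]
shift [ 88.1  49.2 167.1] turn [0.    0.    0.001] rows>= 3.1 t 9.8 [ 569.6 -299.2  227.1]
shift [ 88.1  49.2 203.1] turn [0.    0.    0.001] rows>= 3.6 t 9.8 [ 569.6 -299.2  227.1]
[ 612.29926836 -270.1802661    20.        ]
shift [ 15.1  49.3 167.1] turn [0.    0.    0.001] rows>= 2.8 t 9.8 [ 569.6 -299.2  227.1]
shift [ 15.1  49.3 203.1] turn [0.    0.    0.001] rows>= 3.4 t 9.8 [ 569.6 -299.2  227.1]
```

{"fn": "play_rows", "kwargs": {"motion": "15 49 50 0 0 0 0.2;15 49 100 0 0 0 0.2;15 49 150 0 0 0 0.2;15 49 180 0 0 0 0.2;15 49 190 0 0 0 0.2;15 49 190 0 0 0 0.2"}}

```text
time_s: 10.5
position: [612.2, -271.2, 37.1]
orientation: [1.864, 2.528, 0.0]
contact_force: [-0.2, -0.9, 0.1]
opening: 0.478
gripper_force: 15.0
```

```bash
python3 - <<'E'
from h import *
to((612.3,-270.2,24),.3);print(manip.get_obs()['contact_force'])
E
```

```text
shift [ 1.   0.4 13.1] turn [0. 0. 0.] rows>= 0.2 t 10.5 [ 612.2 -271.2   37.1]
[-0.15024516 -0.92112414  0.14177739]
```

{"fn": "play_rows", "kwargs": {"motion": "1 0 6 0 0 0 0.2;1 0 10 0 0 0 0.2;1 0 13 0 0 0 0.2;1 0 14 0 0 0 0.2;1 0 14 0 0 0 0.2"}}

```text
time_s: 11.12
position: [613.0, -271.7, 26.6]
orientation: [1.861, 2.524, 0.0]
contact_force: [-5.8, -0.7, 19.9]
opening: 0.477
gripper_force: 15.2
```

{"fn": "play_rows", "kwargs": {"motion": "0 0 -2 0 0 0 0.2;0 0 -2 0 0 0 0.55;0 0 -2 0 0 0 0.7;0 0 -2 0 0 0 0.8;0 0 -2 0 0 0 0.8;0 0 -50 0 0 0 0.8;0 0 -110 0 0 0 1;0 0 -160 0 0 0 1"}}

```text
time_s: 12.12
position: [611.7, -270.5, 184.8]
orientation: [1.864, 2.528, 0.0]
contact_force: [0.4, -0.4, 0.2]
opening: 0.953
gripper_force: 0.0
```

```bash
python3 - <<'E'
from h import *
o,im=snap('wrist','w4.png')
for d in manip.recognise('wrist','shaker_a'):
        b=d['bbox'];c=((b[0]+b[2])/2,(b[1]+b[3])/2);print(np.round(b),round(d['confidence'],2),toworld('wrist',c,32,o).round(1))
to((443.7,-158,190),.3);to((443.7,-158,19),.3)
E
```

```text
[130.  23. 180.  70.] 0.71 [ 443.3 -156.2   32. ]
[258. 172. 308. 218.] 0.58 [ 615.1 -268.2   32. ]
shift [ 158.4 -128.6   -3.3] turn [0.006 0.006 0.   ] rows>= 3.3 t 12.2 [ 613.4 -271.4  188.6]
shift [ 159.5 -129.7  167.7] turn [0.006 0.006 0.   ] rows>= 4.2 t 12.2 [ 613.4 -271.4  188.6]
```

View pics/w4.png

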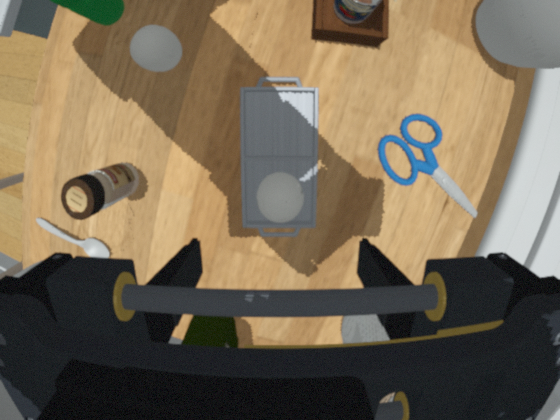

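The first shaker stands upright in its bay at (281,196). Next is the second shaker, at (156,48).

{"fn": "play_rows", "kwargs": {"motion": "55 -43 0 0 0 0 1;110 -86 0 0 0 0 1;159 -129 0 0 0 0 1;159 -129 0 0 0 0 1;159 -129 0 0 0 0 1"}}

```text
time_s: 12.85
position: [440.9, -156.3, 182.7]
orientation: [1.864, 2.529, 0.0]
contact_force: [0.9, -1.0, 0.2]
opening: 1.002
gripper_force: 0.0
```

```bash
python3 - <<'E'
from h import *
to((443.5,-157,19),.3)
E
```

```text
shift [ -1.5   2.2 163.7] turn [0. 0. 0.] rows>= 2.6 t 12.8 [ 440.9 -156.3  182.7]
```

{"fn": "play_rows", "kwargs": {"motion": "-1 2 50 0 0 0 1;-1 2 100 0 0 0 1;-1 2 140 0 0 0 1;-1 2 164 0 0 0 1;-1 2 164 0 0 0 0.6;-1 2 164 0 0 0 0.3;-1 2 164 0 0 0 0.3;-1 2 164 0 0 0 0.3"}}

```text
time_s: 13.85
position: [444.0, -157.2, 19.4]
orientation: [1.864, 2.527, 0.001]
contact_force: [-0.5, 0.3, -0.2]
opening: 0.637
gripper_force: 0.0
```

{"fn": "play_rows", "kwargs": {"motion": "0 0 0 0 0 0 0.2;0 0 0 0 0 0 0.2;0 0 -40 0 0 0 0.2;0 0 -90 0 0 0 0.2;0 0 -120 0 0 0 0.2;0 0 -120 0 0 0 0.2"}}

```text
time_s: 14.6
position: [444.3, -157.3, 140.3]
orientation: [1.862, 2.525, 0.001]
contact_force: [1.1, -0.2, -1.3]
opening: 0.481
gripper_force: 14.9
```

```bash
python3 - <<'E'
from h import *
to((590.5,-200.5,140),.3);to((590.5,-200.5,35),.3)
E
```

```text
shift [-84.5 126.9   0.9] turn [0.003 0.003 0.   ] rows>= 2.4 t 14.6 [ 444.3 -157.3  140.3]
shift [-84.2 126.6 105.9] turn [0.003 0.003 0.   ] rows>= 3.0 t 14.6 [ 444.3 -157.3  140.3]
```

{"fn": "play_rows", "kwargs": {"motion": "-30 45 0 0 0 0 0.2;-60 90 0 0 0 0 0.2;-84 127 0 0 0 0 0.2;-84 127 40 0 0 0 0.2;-84 127 80 0 0 0 0.2;-84 127 105 0 0 0 0.2;-84 127 105 0 0 0 0.2"}}

```text
time_s: 15.48
position: [588.2, -199.1, 30.4]
orientation: [-1.861, -2.524, 0.002]
contact_force: [0.5, 1.0, -0.4]
opening: 0.485
gripper_force: 14.9
```

```bash
python3 - <<'E'
from h import *
to((590.5,-200.5,24),.3)
E
```

```text
shift [-2.1  1.8  6.4] turn [-0.004 -0.004 -0.   ] rows>= 0.1 t 15.5 [ 588.2 -199.1   30.4]
```

{"fn": "play_rows", "kwargs": {"motion": "-1 1 2 0 0 0 0.2;-1 1 4 0 0 0 0.2;-1 1 5 0 0 0 0.2;-1 1 6 0 0 0 0.2"}}

```text
time_s: 15.98
position: [591.1, -200.5, 28.0]
orientation: [1.864, 2.528, 0.0]
contact_force: [0.8, -0.6, -0.9]
opening: 0.485
gripper_force: 14.9
```

Not touching yet; ease down.

{"fn": "play_rows", "kwargs": {"motion": "0 0 1 0 0 0 0.2;0 0 2 0 0 0 0.2;0 0 3 0 0 0 0.2;0 0 3.5 0 0 0 0.2;0 0 3.5 0 0 0 0.2"}}

```text
time_s: 16.6
position: [591.0, -200.4, 24.1]
orientation: [-1.865, -2.528, -0.0]
contact_force: [0.2, 0.0, -1.1]
opening: 0.483
gripper_force: 14.9
```

{"fn": "play_rows", "kwargs": {"motion": "0 0 0.5 0 0 0 0.2;0 0 0.5 0 0 0 0.55;0 0 0.5 0 0 0 0.7;0 0 0.5 0 0 0 0.8;0 0 0 0 0 0 0.8;0 0 -50 0 0 0 0.8;0 0 -110 0 0 0 1;0 0 -170 0 0 0 1"}}

```text
time_s: 17.6
position: [590.7, -200.3, 195.9]
orientation: [-1.864, -2.528, 0.0]
contact_force: [1.4, 0.6, 0.0]
opening: 0.954
gripper_force: 0.0
```

```bash
python3 - <<'E'
from h import *
o,im=snap('wrist','w5.png')
for d in manip.recognise('wrist','shaker_a')+manip.recognise('wrist','spice_a'):
        b=d['bbox'];c=((b[0]+b[2])/2,(b[1]+b[3])/2);print(np.round(b),round(d['confidence'],2),toworld('wrist',c,32,o).round(1))
to((433,-308.5,190),.3)
E
```

```text
[258. 171. 300. 217.] 0.92 [ 590.2 -200.6   32. ]
[261. 229. 302. 284.] 0.79 [ 614.1 -268.2   32. ]
[ 86. 222. 147. 258.] 0.34 [ 420.  -310.6   32. ]
[ 47.  38. 125.  84.] 0.97 [ 332.2 -114.3   32. ]
[ 85. 218. 150. 259.] 0.82 [ 421.1 -308.6   32. ]
[ 82.   0. 154.  27.] 0.62 [356.6 -53.9  32. ]
shift [ -55.8 -183.7    6.8] turn [0.005 0.004 0.   ] rows>= 3.1 t 17.8 [ 592.  -200.8  197.4]
```

{"fn": "play_rows", "kwargs": {"motion": "-18 -61 0 0 0 0 1;-36 -122 0 0 0 0 1;-55 -184 0 0 0 0 1;-55 -184 0 0 0 0 1;-55 -184 0 0 0 0 1"}}

```text
time_s: 18.38
position: [431.3, -307.3, 193.3]
orientation: [-1.865, -2.526, -0.001]
contact_force: [0.5, -0.0, 0.7]
opening: 0.995
gripper_force: 0.0
```

```bash
python3 - <<'E'
from h import *
to((433,-308.3,66),.3)
E
```

```text
shift [ -1.6   1.4 127.3] turn [-0.    -0.001 -0.001] rows>= 2.0 t 18.4 [ 431.3 -307.3  193.3]
```

{"fn": "play_rows", "kwargs": {"motion": "-1 1 50 0 0 0 1;-1 1 95 0 0 0 1;-1 1 128 0 0 0 1;-1 1 128 0 0 0 0.6;-1 1 128 0 0 0 0.3;-1 1 128 0 0 0 0.3;-1 1 128 0 0 0 0.2;-1 1 128 0 0 0 0.2", "squeeze": 18}}

```text
time_s: 19.38
position: [432.9, -308.2, 66.7]
orientation: [1.864, 2.528, -0.0]
contact_force: [-0.2, 0.6, 0.4]
opening: 0.531
gripper_force: 0.0
```

{"fn": "play_rows", "kwargs": {"motion": "0 0 0 0 0 0 0.2;0 0 0 0 0 0 0.2;0 0 -30 0 0 0 0.2;0 0 -80 0 0 0 0.2;0 0 -130 0 0 0 0.2;0 0 -165 0 0 0 0.2;0 0 -165 0 0 0 0.2"}}

```text
time_s: 20.25
position: [433.3, -308.5, 233.3]
orientation: [1.862, 2.525, -0.001]
contact_force: [0.3, -0.4, -1.5]
opening: 0.429
gripper_force: 17.8
```

```bash
python3 - <<'E'
from h import *
print(manip.get_obs()['opening']);to((590,-40,232),.25)
E
```

```text
0.42888049728429956
shift [210.2 229.1   1. ] turn [0.002 0.004 0.05 ] rows>= 5.0 t 20.2 [ 433.3 -308.5  233.3]
```

{"fn": "play_rows", "kwargs": {"motion": "38 45 0 0 0 0 0.2;76 90 0 0 0 0 0.2;114 136 0 0 0 0 0.2;150 180 0 0 0 0 0.2;185 220 0 0 0 0 0.2;185 220 0 0 0 0 0.2;185 220 0 0 0 0 0.2"}}

```text
time_s: 21.12
position: [587.6, -66.3, 229.7]
orientation: [-1.863, -2.527, 0.002]
contact_force: [-0.0, 0.1, -1.7]
opening: 0.423
gripper_force: 17.9
```

```bash
python3 - <<'E'
from h import *
o,im=snap('wrist','w6.png'); print(repr(o['position'].round(1)),repr(o['orientation'].round(4)))
for n,z in (('spice_rack',42),('spice_a',105)):
    for d in manip.recognise('wrist',n):
        b=d['bbox'];c=((b[0]+b[2])/2,(b[1]+b[3])/2);print(n,np.round(b),round(d['confidence'],2),toworld('wrist',c,z,o).round(1))
cv2.imwrite('pics/w6c.png',cv2.resize(im[20:300,100:460],None,fx=2.1,fy=2.1,interpolation=cv2.INTER_CUBIC))
E
```

```text
array([587.6, -66.3, 229.7]) array([-1.8627e+00, -2.5273e+00,  1.5000e-03])
spice_rack [276.  36. 354. 224.] 0.72 [604.4   8.7  42. ]
spice_a [143.  75. 203. 115.] 0.95 [463.1   3.2 105. ]
spice_a [116.   0. 181.  50.] 0.92 [416.6  64.3 105. ]
spice_a [ 50. 155. 117. 203.] 0.75 [ 383.3 -101.8  105. ]
spice_a [240. 199. 320. 327.] 0.72 [ 606.7 -124.6  105. ]
spice_a [ 62. 103. 140. 142.] 0.68 [393.7 -39.5 105. ]
```

View pics/w6c.png

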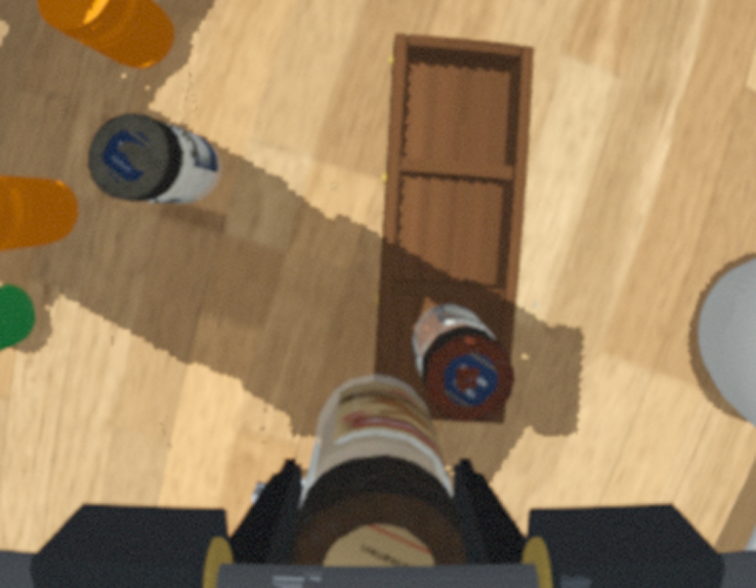

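The crop shows the rack with top corners (395,36), (532,48) and (503,422), the divider middle at (458,170), the home jar upright at the near end, and the blue cap at (126,157).

```bash
python3 - <<'E'
from h import *
class O: pass
o={'position':np.array([587.6,-66.3,229.7]),'orientation':np.array([-1.8627,-2.5273,.0015])}
f=lambda x,y,z:toworld('wrist',(x/2.1+100,y/2.1+20),z,o)
A,B,C=f(395,36,42),f(532,48,42),f(503,422,42)
print(A,B,C,np.linalg.norm(A-B),np.linalg.norm(B-C),'div',f(458,170,42))
yd=(B-C)/np.linalg.norm(B-C);yaw=np.arctan2(-yd[0],yd[1]);c=(A+C)/2
v=np.array([np.cos(yaw),np.sin(yaw),0]);d=A-B
print('yaw',yaw,'yaw2',np.arctan2(-d[1],-d[0]),'c',c,'div rel',(f(458,170,42)-c)@yd,(f(458,170,42)-c)@v)
for s in(67,0):print(s,c+yd*s)
print('blue',f(130,157,105))
print(manip.get_obs()['position']);b=c+yd*67;to((b[0],b[1],175),.25)
E
```

```text
[545.73888149  99.15202446  42.        ] [615.57201657 117.13212056  42.        ] [665.30928112 -81.41747437  42.        ] 72.11068305336933 204.68448190809232 div [598.15194783  40.2571354   42.        ]
yaw 0.24545199688168848 yaw2 0.2519989332736755 c [605.52408131   8.86727505  42.        ] div rel 32.24042071671426 0.4763999362443553
67 [589.24342977  73.85912365  42.        ]
0 [605.52408131   8.86727505  42.        ]
blue [452.08380302   0.89731811 105.        ]
[587.67259204 -67.26932734 230.73298042]
shift [134.4  43.   55.8] turn [-0.001 -0.     0.049] rows>= 2.4 t 21.3 [587.7 -67.3 230.7]
```

{"fn": "play_rows", "kwargs": {"motion": "50 16 0 0 0 0.05 0.2;95 30 0 0 0 0.05 0.2;134 43 0 0 0 0.05 0.2;134 43 40 0 0 0.05 0.2;134 43 85 0 0 0.05 0.2;134 43 120 0 0 0.05 0.2;134 43 138 0 0 0.05 0.2;134 43 138 0 0 0.05 0.2"}}

```text
time_s: 22.28
position: [589.1, 73.5, 92.1]
orientation: [-1.928, -2.478, 0.002]
contact_force: [0.7, 0.3, -0.2]
opening: 0.428
gripper_force: 17.9
```

```bash
python3 - <<'E'
from h import *
to((588.8,73.8,74),.25)
E
```

```text
shift [ 0.3 -0.2 18.1] turn [-0.002 -0.001 -0.001] rows>= 0.3 t 22.3 [589.1  73.5  92.1]
```

{"fn": "play_rows", "kwargs": {"motion": "0 0 6 0 0 0 0.2;0 0 11 0 0 0 0.2;0 0 15 0 0 0 0.2;0 0 17 0 0 0 0.2;0 0 17.5 0 0 0 0.2;0 0 17.5 0 0 0 0.2"}}

```text
time_s: 23.02
position: [589.8, 74.5, 75.7]
orientation: [1.927, 2.481, 0.0]
contact_force: [-0.7, 0.4, -1.0]
opening: 0.426
gripper_force: 17.9
```

{"fn": "play_rows", "kwargs": {"motion": "0 0 1 0 0 0 0.2;0 0 1.5 0 0 0 0.2;0 0 1.5 0 0 0 0.55;0 0 1.5 0 0 0 0.7;0 0 1.5 0 0 0 0.8;0 0 -50 0 0 0 0.8;0 0 -100 0 0 0 1;0 0 -150 0 0 0 1"}}

```text
time_s: 24.02
position: [589.5, 74.5, 227.3]
orientation: [1.927, 2.481, 0.0]
contact_force: [0.5, -0.1, 0.3]
opening: 0.952
gripper_force: 0.0
```

```bash
python3 - <<'E'
from h import *
to((452.5,1,200),.25);to((452.5,1,66),.25)
E
```

```text
shift [ -37.3 -150.9   27.3] turn [ 0. -0. -0.] rows>= 2.5 t 24.0 [589.5  74.5 227.3]
shift [ -37.3 -151.   161.3] turn [ 0. -0. -0.] rows>= 3.6 t 24.0 [589.5  74.5 227.3]
```

{"fn": "play_rows", "kwargs": {"motion": "-12 -50 0 0 0 0 1;-24 -100 0 0 0 0 1;-37 -151 27 0 0 0 1;-37 -151 27 0 0 0 1;-37 -151 27 0 0 0 1"}}

```text
time_s: 24.65
position: [453.5, 1.1, 199.2]
orientation: [1.927, 2.48, 0.001]
contact_force: [0.3, 0.4, 0.3]
opening: 1.0
gripper_force: 0.0
```

```bash
python3 - <<'E'
from h import *
o,im=snap('wrist','w7.png')
for d in manip.recognise('wrist','spice_a'):
        b=d['bbox'];c=((b[0]+b[2])/2,(b[1]+b[3])/2);print(np.round(b),round(d['confidence'],2),toworld('wrist',c,105,o).round(1))
to((452.5,1,66),.25)
E
```

```text
[152. 190. 221. 254.] 0.97 [377.2 -28.1 105. ]
[208.  89. 263. 137.] 0.89 [399.2  72.5 105. ]
[138. 254. 170. 285.] 0.81 [352.7 -83.6 105. ]
[391. 142. 468. 195.] 0.72 [572.3  72.1 105. ]
shift [ -0.   -1.6 133.1] turn [0.002 0.    0.   ] rows>= 2.1 t 24.8 [453.8   1.4 199.1]
```

View pics/w7.png

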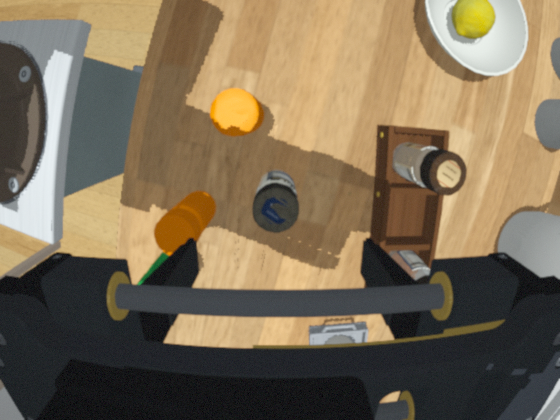

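The tan jar stands in the +y bay (430,167), and the blue jar is right under the gripper, cap at (275,209).

{"fn": "play_rows", "kwargs": {"motion": "0 -1 50 0 0 0 1;0 -1 95 0 0 0 1;0 -1 133 0 0 0 1;0 -1 133 0 0 0 0.6;0 -1 133 0 0 0 0.3;0 -1 133 0 0 0 0.3;0 -1 133 0 0 0 0.2;0 -1 133 0 0 0 0.2", "squeeze": 18}}

```text
time_s: 25.75
position: [451.8, 1.0, 66.2]
orientation: [1.927, 2.48, 0.001]
contact_force: [0.3, 0.4, 0.6]
opening: 0.527
gripper_force: 0.0
```

{"fn": "play_rows", "kwargs": {"motion": "0 0 0 0 0 0 0.2;0 0 0 0 0 0 0.2;0 0 -30 0 0 0 0.2;0 0 -80 0 0 0 0.2;0 0 -130 0 0 0 0.2;0 0 -155 0 0 0 0.2;0 0 -155 0 0 0 0.2"}}

```text
time_s: 26.62
position: [452.0, 1.0, 221.8]
orientation: [1.925, 2.479, 0.003]
contact_force: [0.7, 0.5, -1.8]
opening: 0.43
gripper_force: 17.9
```

```bash
python3 - <<'E'
from h import *
print(manip.get_obs()['opening']);to((605,9,220),.25);to((605,9,90),.25)
E
```

```text
0.4297061522315588
shift [-30.1 150.2   2.3] turn [0.003 0.001 0.   ] rows>= 2.5 t 26.6 [452.    1.  221.8]
shift [-29.9 149.8 132.3] turn [0.003 0.001 0.   ] rows>= 3.2 t 26.6 [452.    1.  221.8]
```

{"fn": "play_rows", "kwargs": {"motion": "-10 50 0 0 0 0 0.2;-20 100 0 0 0 0 0.2;-30 150 0 0 0 0 0.2;-30 150 0 0 0 0 0.2;-30 150 50 0 0 0 0.2;-30 150 95 0 0 0 0.2;-30 150 128 0 0 0 0.2;-30 150 128 0 0 0 0.2"}}

```text
time_s: 27.62
position: [602.0, 9.2, 89.6]
orientation: [-1.924, -2.477, 0.005]
contact_force: [1.4, -0.1, -0.7]
opening: 0.428
gripper_force: 17.9
```

```bash
python3 - <<'E'
from h import *
to((605,9,73.5),.25)
E
```

```text
shift [-0.9  3.  16.1] turn [-0.006 -0.002 -0.   ] rows>= 0.3 t 27.6 [602.    9.2  89.6]
```

{"fn": "play_rows", "kwargs": {"motion": "0 1 6 0 0 0 0.2;0 1 11 0 0 0 0.2;0 1 15 0 0 0 0.2;0 1 17 0 0 0 0.2;0 1 17 0 0 0 0.2;0 1 17 0 0 0 0.2"}}

```text
time_s: 28.38
position: [605.4, 9.3, 75.8]
orientation: [1.927, 2.481, 0.0]
contact_force: [0.3, 1.0, -1.2]
opening: 0.429
gripper_force: 17.9
```

{"fn": "play_rows", "kwargs": {"motion": "0 0 1 0 0 0 0.2;0 0 2 0 0 0 0.2;0 0 2 0 0 0 0.55;0 0 2 0 0 0 0.7;0 0 2 0 0 0 0.8;0 0 -50 0 0 0 0.8;0 0 -100 0 0 0 1;0 0 -150 0 0 0 1"}}

```text
time_s: 29.38
position: [605.1, 9.3, 227.4]
orientation: [1.927, 2.481, 0.0]
contact_force: [0.0, -0.2, 0.4]
opening: 0.952
gripper_force: 0.0
```

{"fn": "play_rows", "kwargs": {"motion": "0 -60 -10 0 0 0 1;0 -120 -10 0 0 0 1;0 -180 -10 0 0 0 1;0 -220 -10 0 0 0 1;0 -220 -10 0 0 0 1;0 -220 -10 0 0 0 1"}}

```text
time_s: 30.12
position: [393.0, -45.3, 236.0]
orientation: [1.927, 2.48, 0.001]
contact_force: [0.3, -0.1, 0.5]
opening: 0.997
gripper_force: 0.0
```

```bash
python3 - <<'E'
from h import *
_,a=snap('top','top9.png');_,b=snap('scene','scene9.png')
a=cv2.resize(a[100:260,100:460],(720,320));b=cv2.resize(b[140:270,180:450],(540,260));c=np.zeros((580,720,3),np.uint8);c[:320]=a;c[320:,:540]=b
cv2.imwrite('pics/fin.png',c)
E
```

```text
(no output)
```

View pics/fin.png

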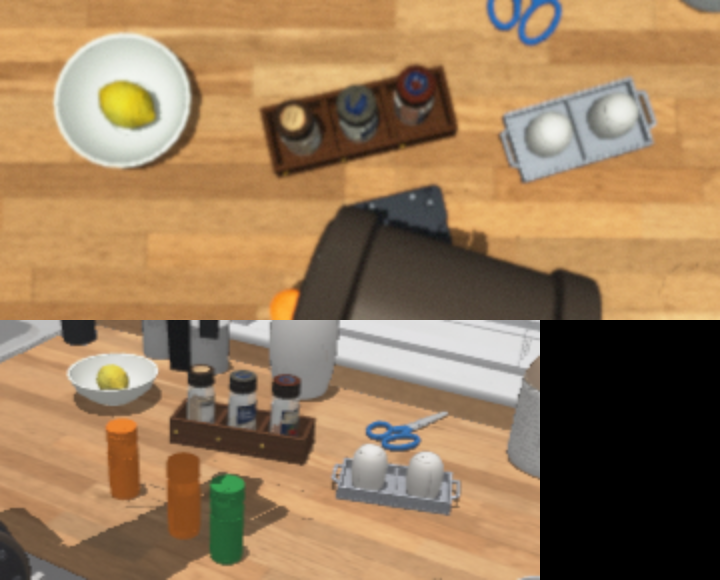

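All three jars stand in the rack (tops at 295,118; 355,102; 413,82), both shakers in the tray (550,133; 613,115), and the lemon is in the bowl (127,104). The look-alikes have not been moved.

```bash
python3 -c "
from workcell import manip
print(manip.finish_job())"
```

```text
the job is handed in; nothing more can be done
None
```

I handed the job in at about 30 s of the 115 s limit, with both jars in the rack, both shakers in the tray and the lemon in the bowl; the last pictures show all of them upright and released, but no verdict came back.

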